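# Disinfect a returned visitor pass and dock it

## Robot

A 6-joint arm with a two-finger parallel gripper is mounted at the origin on the work surface. World frame = base frame: x ahead of the robot, y to its left, z up, the work surface at z = 0. Lengths are in mm, angles in rad, forces in N, time in s.
With the tool pointing down it reaches from about 350 to 925 mm from the base axis. Payload 6.4 kg.
Tool frame: the origin (TCP) lies at the very end of the fingers, on their centre line; the grasp point (between the pads) lies 19 mm behind it; z points along the fingers, y is the line along which they close (so a half turn about z gives the same grasp; the last joint's range is limited). The gripper opens to 94 mm and grips with 3 to 60 N. Pads are 16 mm wide; open, the fingers measure 119 mm over their backs; the gripper's body (75 mm by 177 mm) begins 78 mm behind the grasp point.
Start: joints at [1.125, 0.245, 1.558, -0, 1.339, -0.174], TCP at [174.499, 626.15, 205.455] pointing down, gripper open.
Joint ranges: [-3.13, 3.13], [-1.02, 2.26], [0.13, 2.54], [-0.95, 4.09], [0.21, 2.88], [-2.74, 2.74]. Speed limits (rad/s): [2.57, 2.57, 3.14, 3.14, 3.14, 3.14].

## Interface

Orientations are given as [roll, pitch, yaw] about the fixed x, y, z axes, in that order (R = Rz(yaw) Ry(pitch) Rx(roll)).
In Python, from rig import env gives the robot as it stands.
- The arm moves only by the tool move_arm, never from a script. Its argument "plan" is one flat list of numbers, 7 for each row, row after row: the shift along the tool's x, y, z in cm, then the turn, a rotation vector about the tool's x, y, z in rad, then the gripper's target within -1 to 1 (fully open at 1, half-way at 0, shut at -1). A call has 1 to 10 rows; each row is the pose to reach, as a shift and turn from the pose commanded when the call began, along the tool's axes at that moment; what a row does not reach only later rows make up. A row lasts 1/10 s, in which the tool goes at most 50 mm and 8.59 degrees, less where a joint would pass 70% of its speed; a pose out of reach is approached as far as the arm can. A call with a gripper value outside its range is refused whole. The fingers move at their own pace and stop on an object; the grip force is fixed at half the most. Time passes only in rows, so rows that repeat a pose let the fingers close. It gives the time, the measured TCP pose, the force, the opening and the grip force at its end, in the units of the state.
- env.get_state(): the state, without advancing time (a new reading comes with each control period).
- env.read_camera(name): name is "side" or "top"; returns a dict with "image" (400x640x3 uint8, blue, green, red), "mtx" (3x3 intrinsics, pixels), "k1" (the pictures are not rectified: a ray, as slopes to the right and down, at radius r is drawn at 1 + k1 r^2 times it, then the intrinsics apply), "position" and "attitude" of the camera in the world. Camera axes: x right, y down, z forward; pixel columns grow to the right and rows downward; lengths in mm; the calibration is good to about 2 mm. A picture is of the moment at which its call begins. There is no depth.
- env.close_job(): hands the job in; it is judged then, once.
The state is a dict: "t": time; "joint_positions": joint angles; "joint_velocities": joint speeds; "joint_efforts": joint torques, N m; "position": TCP position; "orientation": TCP orientation; "force": force on the tool from outside, world axes, zero at the start; "torque": the same for the moment, N m; "opening": finger opening in mm; "grasp_force": force on a finger pad.
Only numpy, scipy, OpenCV 4.12 (cv2) and the standard library are available. Lean on these libraries where they do the work, as an engineer would, in place of code of your own. Each camera call takes 0.05 s, during which the arm holds its last target. There are 200 camera calls.

## Task

Take the blue visitor pass out of its grey return tray by sliding its plain end out over the tray's open edge, without letting it fall on the desk, and lay it flat and level across the white stand, centred with both ends free, in front of the spray can. Leave it lying there while you press the can's red cap fully down and let it come up again. Then take the pass by its yellow end and push it, plain end first, into the green dock up to the back, yellow end showing; leave it there and do not disturb the grey pass, the mug, the stapler or the highlighter.

Things in the scene. Friction and masses are not known exactly. Their poses are not given: they have to be found in the camera images.
- pass: blue visitor pass, rigid smooth plate 160 x 60 x 3 mm, about 45 g, yellow band 30 mm long at one end. Origin: centre of its underside; x along its length to the yellow end, z up. Starts flat in the tray, plain end towards the open edge; cannot be gripped there. Pressed with 3 to 8 N from above by shut fingers it slides with them; it stays on an edge until half its length is out.
- pass_plain (a point): middle of the plain end edge of the blue pass, half way up its thickness (80 mm from its centre, pass -x)
- pass_yellow (a point): middle of the yellow end edge of the blue pass, half way up its thickness (80 mm from its centre, pass +x)
- tray: grey return tray, fixed: block 206 x 78 mm, smooth floor 50 mm above the desk, black lips 6 mm wide and 6 mm high along both long sides (66 mm apart) and the back. Origin: on the desk under the floor's centre; the floor runs from x = -100 mm (open edge, no lip, sheer drop to the desk) to x = +100 mm (back lip). The open edge faces roughly the robot.
- tray_edge (a point): middle of the tray's open edge, on the floor level, 50 mm above the desk
- station: spray station, fixed, on a dark grey base 8 mm thick. Origin: on the desk under the stand's centre; x points from stand to can; the pass is to lie along y. Stand: white-topped block 56 mm along x, 70 mm along y, flat top 45 mm above the desk; base under it 110 x 120 mm. Can: 56 mm wide (68 mm at its foot ring), axis 155 mm along +x.
- stand (a point): centre of the stand's flat top, 45 mm above the desk
- cap (a joint): travel of the red sprung cap of the spray can in m: 0 = up, 0.010 = fully down. The spring needs about 1.2 N to start and 5.2 N fully down; it comes up by itself.
- cap_top (a point): centre of the flat top of the red cap (40 mm wide), 163 mm above the desk when up; it moves with the cap
- green_dock: green dock, fixed: block 125 x 86 mm with a flat slot. Origin: on the desk under its centre; x points into the slot. Slot: smooth floor 40 mm above the desk, 74 mm wide, 20 mm high under a clear roof (top 65 mm), 115 mm deep from the mouth (x = -62.5 mm, roughly facing the robot) to the back wall (x = +52.5 mm). Pass at the back: 45 mm stands out. May swap places with the red dock.
- green_mouth (a point): middle of the slot's floor at the mouth of the green dock, 40 mm above the desk
- red_dock: the red dock, same shape as the green one, fixed; it is taken by the grey pass. Leave alone.
- grey_pass: a grey visitor pass of the same size with its yellow end standing out of the red dock, loose. Leave alone.
- mug: white mug, 72 mm wide, 90 mm high, loose; origin at the centre of its underside. Leave alone.
- stapler: red and black stapler 130 x 34 x 36 mm, loose; origin at the centre of its underside. Leave alone.
- highlighter: orange highlighter 120 x 18 x 16 mm, lying loose. Leave alone.
Mind the look-alikes: they are no part of the job. There is more than one size of the pass; the one meant has the size given above.

How it is judged:
By the outcome, as a careful person would: the job done as asked, in the order asked, and still so for the second after the job is handed in, with the robot touching nothing.
It also fails if it takes over 72 s, if anything falls off the work surface, if the arm or the gripper's body presses on something with over 40 N, if the wrist force passes 120 N, or if a joint passes its speed limit or range.

## Working session

There is one attempt and no reset: what is moved stays moved. The work goes in short steps, Python scripts to look and compute and a tool call to move; the robot and the scene stay as the last step left them, time stands still between calls to the robot, and variables do not carry over. Pictures are saved under pics/ and viewed, at most 12 in all, crops included, and the job is handed in when it is done.

Besides the shell and the picture viewer there is one more tool, called after "Request:" by a JSON object that holds its "name" and its "arguments". move_arm: Moves the arm, as the interface text tells. Its arguments: {"type":"object","properties":{"plan":{"type":"array"}},"required":["plan"]}

```bash
ls; mkdir -p pics; cat > h.py <<'E'
import numpy as np, cv2
from rig import env
def cam(n):
    return env.read_camera(n)
E
python3 - <<'E'
from h import *
for n in("top","side"):
    c=cam(n); cv2.imwrite(f"pics/{n}0.png",c["image"]); print(n,c["mtx"],c["k1"],c["position"],c["attitude"])
print(env.get_state())
E
```

```text
pics
top [[463.57604796   0.         318.65162716]
 [  0.         463.57604796 207.10352374]
 [  0.           0.           1.        ]] -0.07625106878823178 [ 332.40525018  -38.66338555 1612.28243395] [-3.03254862e+00  1.17656073e-03 -1.56296545e+00]
side [[483.78857211   0.         324.73780436]
 [  0.         483.78857211 199.75835433]
 [  0.           0.           1.        ]] 0.04847863586963333 [ 131.04938121 -861.36827919 1127.72283925] [-2.41611611  0.00872875 -0.44188665]
{'t': 0.1, 'joint_positions': array([ 1.12489781e+00,  2.45730678e-01,  1.55885848e+00,  6.45516667e-06,
        1.33869185e+00, -1.74093838e-01]), 'joint_velocities': array([-0.0017064 , -0.00145712, -0.00352075,  0.00190515,  0.00166916,
        0.00047026]), 'joint_efforts': array([-1.99159490e-04, -4.16916132e+01, -3.15524733e+01,  6.86416752e-02,
        3.10868653e-02, -5.74356682e-05]), 'position': array([174.26435878, 625.65901764, 204.48229676]), 'orientation': array([-3.13993090e+00, -2.98635383e-04,  2.86978623e+00]), 'force': array([ 0.40617188,  0.33379223, -0.8474664 ]), 'torque': array([-0.06044896,  0.00960443, -0.01119697]), 'grasp_force': 0.0, 'opening': 93.68277192756806}
```

View pics/top0.png

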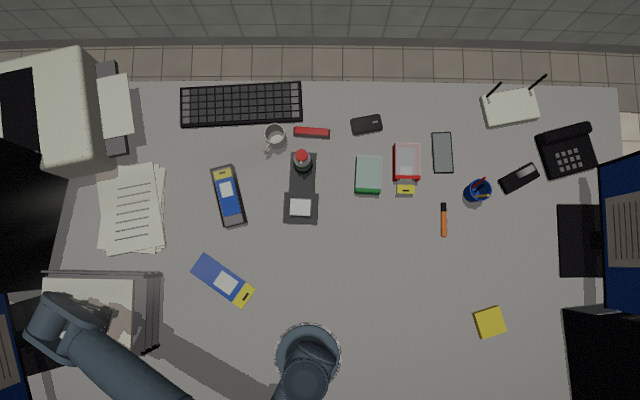

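View pics/side0.png

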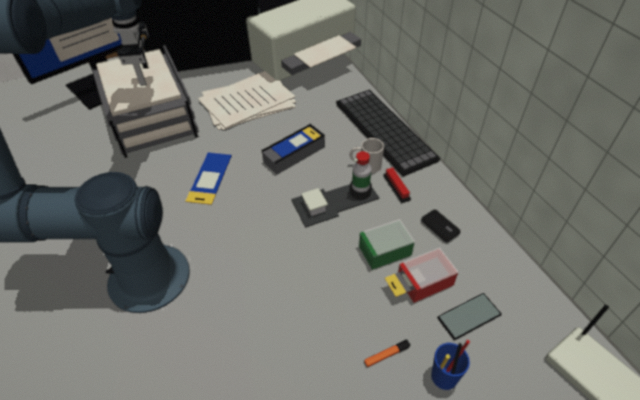

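The top view shows:
- the tray with the pass at about (228,196), yellow end up at (222,172), open edge at about (240,225)
- the stand at (300,207) and the cap at (301,155)
- the green dock at (368,175) and the red dock at (406,163)
- an oversized decoy pass at (222,280)

The side view agrees.

```bash
cat >> h.py <<'E'
from scipy.spatial.transform import Rotation as Ro
def ray(c,uv):
    K=c["mtx"]; uv=np.atleast_2d(uv).astype(float)
    d=(uv-[K[0,2],K[1,2]])/[K[0,0],K[1,1]]; s=d.copy()
    for _ in range(20): s=d/(1+c["k1"]*(s**2).sum(1,keepdims=True))
    R=Ro.from_euler("xyz",c["attitude"]).as_matrix()
    return np.c_[s,np.ones(len(s))]@R.T
def at(c,uv,z):
    r=ray(c,uv); p=np.array(c["position"]); return p+r*((z-p[2])/r[:,2])[:,None]
def blob(c,box,lo,hi,n=1):
    x0,y0,x1,y1=box; h=cv2.cvtColor(c["image"],cv2.COLOR_BGR2HSV)[y0:y1,x0:x1]
    m=cv2.inRange(h,np.array(lo),np.array(hi))
    k=sorted(cv2.findContours(m,0,1)[0],key=cv2.contourArea)[::-1][:n]
    return [(q+[x0,y0]).reshape(-1,2) for q in k]
def rect(c,pix,z):
    P=at(c,pix,z)[:,:2].astype(np.float32); r=cv2.minAreaRect(P); b=cv2.boxPoints(r)
    return r,b
def proj(c,P):
    R=Ro.from_euler("xyz",c["attitude"]).as_matrix(); q=(np.atleast_2d(P)-c["position"])@R
    s=q[:,:2]/q[:,2:]; s=s*(1+c["k1"]*(s**2).sum(1,keepdims=True)); return s*c["mtx"][[0,1],[0,1]]+c["mtx"][:2,2]
E
python3 - <<'E'
from h import *
np.set_printoptions(suppress=True,precision=1)
c=cam("top"); s=cam("side")
def show(n,c,box,lo,hi,z):
    for q in blob(c,box,lo,hi):
        r,b=rect(c,q,z); print(n,np.array(r[0]),np.array(r[1]),"ang",r[2],len(q)); print(b.round(1).tolist())
show("blue",c,(205,155,255,235),(100,120,50),(130,255,255),53)
show("blueS",s,(255,115,335,175),(100,120,50),(130,255,255),53)
show("yel",c,(205,155,255,235),(20,120,80),(35,255,255),53)
show("yelS",s,(255,115,335,175),(20,120,80),(35,255,255),53)
show("traydark",c,(200,155,255,235),(0,0,0),(180,255,60),53)
show("stand",c,(280,190,325,225),(0,0,140),(180,60,255),45)
show("standS",s,(295,185,335,220),(0,0,150),(180,60,255),45)
show("base",c,(275,145,325,230),(0,0,0),(180,110,95),8)
show("cap",c,(285,140,320,175),(0,130,80),(8,255,255),163)
show("capS",s,(345,145,380,170),(0,130,80),(8,255,255),163)
show("dock",c,(345,140,390,205),(45,60,20),(90,255,255),60)
show("reddock",c,(388,135,425,200),(0,100,40),(8,255,255),65)
a=cv2.resize(c["image"][110:240,200:430],None,fx=3.45,fy=3.45,interpolation=2); cv2.imwrite("pics/t1.png",a)
E
```

```text
blue [538.2 274.5] [126.8  59. ] ang 15.1055269241333 101
[[469.29998779296875, 286.5], [484.70001220703125, 229.60000610351562], [607.0999755859375, 262.6000061035156], [591.7000122070312, 319.5]]
blueS [537.4 276.8] [126.6  67.9] ang 15.02128791809082 81
[[467.5, 293.20001220703125], [485.1000061035156, 227.60000610351562], [607.2999877929688, 260.3999938964844], [589.7999877929688, 326.0]]
yel [610.7 278.8] [ 3.3 21.6] ang 19.038827896118164 12
[[605.5999755859375, 288.5], [612.5999755859375, 268.1000061035156], [615.7999877929688, 269.1000061035156], [608.7000122070312, 289.6000061035156]]
yelS [620.  298.5] [31.5 66.2] ang 14.754229545593262 35
[[596.2999877929688, 326.6000061035156], [613.2000122070312, 262.5], [643.5999755859375, 270.5], [626.7999877929688, 334.6000061035156]]
traydark [520.9 235.2] [ 65.3 183.4] ang 84.14581298828125 135
[[426.3999938964844, 212.10000610351562], [608.7999877929688, 193.39999389648438], [615.5, 258.3999938964844], [433.0, 277.1000061035156]]
stand [503.9  28.1] [54.8 68.2] ang 0.4329494833946228 69
[[476.29998779296875, 62.0], [476.79998779296
[... 603 characters left out ...]
265137], [677.4000244140625, 6.099999904632568], [677.0999755859375, 38.099998474121094]]
capS [658.5  15.1] [54.4 34.6] ang 62.17380905151367 36
[[630.5, -0.800000011920929], [661.2000122070312, -17.0], [686.5999755859375, 31.100000381469727], [655.9000244140625, 47.29999923706055]]
dock [ 559.1 -200.1] [85.6 20. ] ang 86.3450698852539 59
[[546.4000244140625, -242.1999969482422], [566.2999877929688, -243.5], [571.7999877929688, -158.10000610351562], [551.7999877929688, -156.8000030517578]]
reddock [ 657.  -333.3] [ 92.1 126.7] ang 89.30762481689453 123
[[593.0999755859375, -378.6000061035156], [719.7999877929688, -380.1000061035156], [720.9000244140625, -288.0], [594.2000122070312, -286.5]]
```

View pics/t1.png

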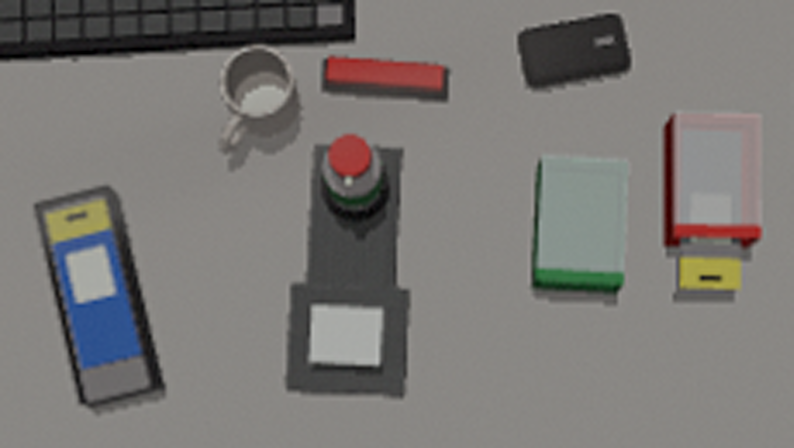

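```bash
cat >> h.py <<'E'
def to(P,yaw):
    "shift in cm along current tool axes and turn (rad about tool z) to reach TCP P, yaw deg"
    s=env.get_state(); R=Ro.from_euler("xyz",s["orientation"]); T=Ro.from_euler("xyz",[180,0,yaw],degrees=True)
    d=R.inv().apply(np.array(P)-s["position"])/10; r=(R.inv()*T).as_rotvec()
    print("to",P,yaw,"d",d.round(2),"r",r.round(3)); return d,r
def st():
    s=env.get_state(); print("t",round(s["t"],2),"p",s["position"].round(1),"rpy",np.degrees(s["orientation"]).round(1),"F",s["force"].round(1),"op",round(s["opening"],1),"g",round(s["grasp_force"],1))
E
python3 - <<'E'
from h import *
np.set_printoptions(suppress=True,precision=1)
c=cam("top")
f=lambda z,p:at(c,np.array(p)/3.4522+[199.6,109.6],z)[:,:2]
print("tray lips end",f(56,[(84,400),(155,386)]),"back",f(56,[(38,204),(112,188)]))
print("dock",f(65,[(541,158),(628,158),(623,273),(534,273)]))
for lo in((45,25,60),(45,80,20)):
  q=blob(c,(345,140,390,205),lo,(95,255,255))[0]
  r,b=rect(c,q,65); print(r,b.tolist())
  print(at(c,cv2.boxPoints(cv2.minAreaRect(q)),65)[:,:2])
u=np.array([np.cos(np.radians(15.1)),np.sin(np.radians(15.1))])
C=np.array([554,278.5]); P=C+35*u; print(P)
to([*P,110],15); st()
E
```

```text
tray lips end [[438.  283.6]
 [452.3 214.3]] back [[632.3 335.6]
 [648.8 262.2]]
dock [[ 679.9 -162.3]
 [ 680.7 -248.3]
 [ 566.  -242.4]
 [ 565.2 -155.2]]
((577.8208618164062, -198.25106811523438), (87.9063720703125, 54.69536590576172), 89.94792938232422) [[550.4332885742188, -242.17938232421875], [605.1286010742188, -242.22909545898438], [605.2084350585938, -154.32275390625], [550.5131225585938, -154.27304077148438]]
[[ 550.5 -154.3]
 [ 605.2 -154.3]
 [ 605.9 -242.5]
 [ 551.2 -242.1]]
((558.1820068359375, -199.6715850830078), (84.81366729736328, 18.531774520874023), 87.25888061523438) [[546.898681640625, -241.58676147460938], [565.4093017578125, -242.4730224609375], [569.46533203125, -157.75640869140625], [550.9547119140625, -156.87014770507812]]
[[ 551.  -156.7]
 [ 569.5 -157.8]
 [ 565.4 -242.6]
 [ 546.9 -241.4]]
[587.8 287.6]
to [np.float64(587.7915420807728), np.float64(287.6176578024927), 110] 15 d [-48.9 -21.5   9.5] r [-0.   0.   2.6]
t 0.25 p [174.4 625.9 205. ] rpy [-180.    -0.   164.4] F [0.8 0.8 0.7] op 94.1 g 0.0
```

Request:
{"name": "move_arm", "arguments": {"plan": [-8, -3.5, -3, 0, 0, 0.3, -1, -48.9, -21.5, -3, 0, 0, 2.6, -1, -48.9, -21.5, -3, 0, 0, 2.6, -1, -48.9, -21.5, -3, 0, 0, 2.6, -1, -48.9, -21.5, -3, 0, 0, 2.6, -1, -48.9, -21.5, -3, 0, 0, 2.6, -1, -48.9, -21.5, -3, 0, 0, 2.6, -1, -48.9, -21.5, -3, 0, 0, 2.6, -1, -48.9, -21.5, -3, 0, 0, 2.6, -1, -48.9, -21.5, -3, 0, 0, 2.6, -1]}}

```text
t: 1.25
position: [560.5, 309.7, 234.5]
orientation: [-3.142, -0.0, 1.363]
force: [0.1, 1.3, -0.9]
opening: 17.4
grasp_force: 0.0
```

```bash
python3 -c "
from h import *
to([587.8,287.6,75],15)"
```

```text
to [587.8, 287.6, 75] 15 d [-1.6   3.13 15.95] r [-0.    -0.     1.102]
```

Request:
{"name": "move_arm", "arguments": {"plan": [-1.6, 3.1, 4, 0, 0, 1.1, -1, -1.6, 3.1, 8, 0, 0, 1.1, -1, -1.6, 3.1, 12, 0, 0, 1.1, -1, -1.6, 3.1, 14, 0, 0, 1.1, -1, -1.6, 3.1, 15.95, 0, 0, 1.1, -1, -1.6, 3.1, 15.95, 0, 0, 1.1, -1, -1.6, 3.1, 15.95, 0, 0, 1.1, -1, -1.6, 3.1, 15.95, 0, 0, 1.1, -1, -1.6, 3.1, 15.95, 0, 0, 1.1, -1, -1.6, 3.1, 15.95, 0, 0, 1.1, -1]}}

```text
t: 2.25
position: [586.3, 289.4, 74.8]
orientation: [-3.142, 0.0, 0.271]
force: [0.3, 0.7, -0.8]
opening: 0.4
grasp_force: 0.0
```

```bash
python3 -c "
from h import *
st(); st(); to([587.8,287.6,53],15)"
```

```text
t 2.25 p [586.3 289.4  74.8] rpy [-180.     0.    15.5] F [ 0.3  0.7 -0.8] op 0.4 g 0.0
t 2.25 p [586.3 289.4  74.8] rpy [-180.     0.    15.5] F [ 0.3  0.7 -0.8] op 0.4 g 0.0
to [587.8, 287.6, 53] 15 d [0.1  0.21 2.18] r [-0.     0.     0.009]
```

Request:
{"name": "move_arm", "arguments": {"plan": [0, 0.2, 1.0, 0, 0, 0.009, -1, 0, 0.2, 1.8, 0, 0, 0.009, -1, 0, 0.2, 2.1, 0, 0, 0.009, -1, 0, 0.2, 2.1, 0, 0, 0.009, -1]}}

```text
t: 2.65
position: [586.7, 287.4, 53.4]
orientation: [3.142, 0.001, 0.261]
force: [-0.2, 0.0, 0.1]
opening: -0.0
grasp_force: 0.0
```

Request:
{"name": "move_arm", "arguments": {"plan": [0, 0, 0.06, 0, 0, 0, -1, 0, 0, 0.1, 0, 0, 0, -1, 0, 0, 0.1, 0, 0, 0, -1]}}

```text
t: 2.95
position: [587.0, 287.5, 53.3]
orientation: [3.142, -0.0, 0.261]
force: [-2.1, -1.2, 4.7]
opening: 0.6
grasp_force: 2.2
```

Request:
{"name": "move_arm", "arguments": {"plan": [-0.5, 0, 0, 0, 0, 0, -1, -1, 0, 0, 0, 0, 0, -1, -1.5, 0, 0, 0, 0, 0, -1, -2, 0, 0, 0, 0, 0, -1, -2.5, 0, 0, 0, 0, 0, -1, -3, 0, 0, 0, 0, 0, -1]}}

```text
t: 3.55
position: [557.8, 279.7, 53.3]
orientation: [3.142, -0.001, 0.261]
force: [1.3, -0.1, 4.6]
opening: 0.7
grasp_force: 2.3
```

```bash
python3 - <<'E'
from h import *
st(); c=cam("top")
for lo,hi in(((100,120,50),(130,255,255)),((20,100,70),(35,255,255))):
    r,b=rect(c,blob(c,(205,155,255,245),lo,hi)[0],53); print(b.round(1).tolist())
E
```

```text
t 3.55 p [557.8 279.7  53.3] rpy [ 1.80e+02 -1.00e-01  1.49e+01] F [ 1.3 -0.1  4.6] op 0.7 g 2.3
[[448.20001220703125, 261.1000061035156], [458.20001220703125, 222.8000030517578], [554.7999877929688, 248.10000610351562], [544.7999877929688, 286.3999938964844]]
[[583.5, 264.3999938964844], [583.7000122070312, 257.5], [601.0999755859375, 258.0], [600.9000244140625, 264.8999938964844]]
```

Request:
{"name": "move_arm", "arguments": {"plan": [-0.6, 0, 0, 0, 0, 0, -1, -1.2, 0, 0, 0, 0, 0, -1, -1.8, 0, 0, 0, 0, 0, -1, -2.4, 0, 0, 0, 0, 0, -1, -3, 0, 0, 0, 0, 0, -1, -3.6, 0, 0, 0, 0, 0, -1, -4.2, 0, 0, 0, 0, 0, -1, -4.8, 0, 0, 0, 0, 0, -1]}}

```text
t: 4.4
position: [511.4, 267.3, 53.3]
orientation: [-3.142, -0.001, 0.261]
force: [1.9, -0.4, 5.4]
opening: -0.1
grasp_force: 2.6
```

```bash
python3 - <<'E'
from h import *
st(); c=cam("top"); s=cam("side")
for k,bx in((c,(205,155,255,250)),(s,(220,115,335,200))):
  for lo,hi in(((100,120,50),(130,255,255)),((20,100,70),(35,255,255))):
    r,b=rect(k,blob(k,bx,lo,hi)[0],53); print(b.round(1).tolist())
a=np.hstack([cv2.resize(c["image"][150:250,195:295],None,fx=4,fy=4),cv2.resize(s["image"][100:200,230:330],None,fx=4,fy=4)])
cv2.imwrite("pics/p1.png",a)
E
```

```text
t 4.4 p [511.4 267.3  53.3] rpy [-1.80e+02 -1.00e-01  1.49e+01] F [ 1.9 -0.4  5.4] op -0.1 g 2.6
[[402.5, 248.1999969482422], [411.5, 211.60000610351562], [506.29998779296875, 235.10000610351562], [497.29998779296875, 271.70001220703125]]
[[538.7999877929688, 249.39999389648438], [538.9000244140625, 246.0], [549.2999877929688, 246.3000030517578], [549.2000122070312, 249.6999969482422]]
[[395.5, 271.8999938964844], [412.20001220703125, 210.10000610351562], [532.0999755859375, 242.39999389648438], [515.4000244140625, 304.29998779296875]]
[[526.5999755859375, 287.6000061035156], [538.7999877929688, 242.1999969482422], [568.4000244140625, 250.10000610351562], [556.2000122070312, 295.6000061035156]]
```

View pics/p1.png

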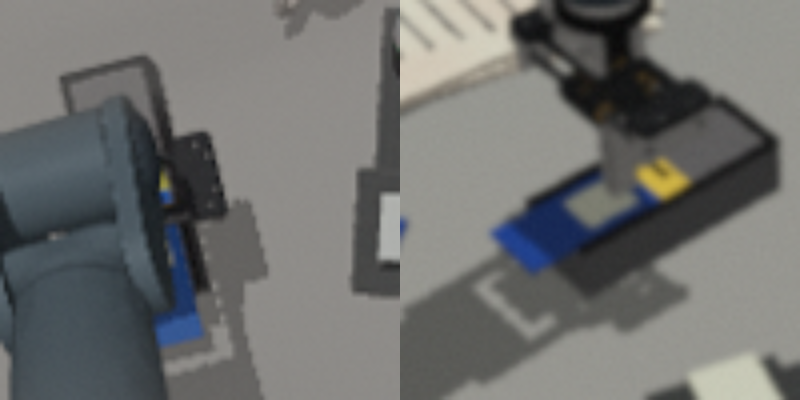

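The side crop shows the plain end out over the edge by about 42 mm, at crop (495–570, 235–275). I'll slide it about 17 mm more.

Request:
{"name": "move_arm", "arguments": {"plan": [-0.6, 0, 0, 0, 0, 0, -1, -1.2, 0, 0, 0, 0, 0, -1, -1.8, 0, 0, 0, 0, 0, -1, -1.75, 0, 0, 0, 0, 0, -1, -1.75, 0, -2, 0, 0, 0, -1, -1.75, 0, -6, 0, 0, 0, -1]}}

```text
t: 5.1
position: [489.9, 261.4, 108.7]
orientation: [3.141, 0.012, 0.261]
force: [0.7, 0.6, 0.3]
opening: 0.5
grasp_force: 0.0
```

```bash
python3 - <<'E'
from h import *
st(); c=cam("top"); s=cam("side")
for k,bx in((c,(205,155,255,250)),(s,(200,115,335,200))):
  for lo,hi in(((100,120,50),(130,255,255)),((20,100,70),(35,255,255))):
    r,b=rect(k,blob(k,bx,lo,hi)[0],53); print(b.round(1).tolist())
# grip point: 27 mm from plain end
e=np.array([387,237.]);u=np.array([np.cos(np.radians(15)),np.sin(np.radians(15))])
to([*(e+26*u),120],15)
E
```

```text
t 5.1 p [489.9 261.4 108.7] rpy [180.    0.7  14.9] F [0.7 0.6 0.3] op 0.5 g 0.0
[[383.1000061035156, 251.3000030517578], [393.70001220703125, 207.60000610351562], [491.8999938964844, 231.5], [481.20001220703125, 275.20001220703125]]
[[518.0999755859375, 255.60000610351562], [518.5999755859375, 238.60000610351562], [542.7000122070312, 239.1999969482422], [542.2000122070312, 256.29998779296875]]
[[182.10000610351562, 217.39999389648438], [247.0, 173.8000030517578], [339.8999938964844, 311.8999938964844], [275.1000061035156, 355.5]]
[[507.20001220703125, 305.3999938964844], [520.9000244140625, 237.89999389648438], [549.9000244140625, 243.6999969482422], [536.2000122070312, 311.29998779296875]]
to [np.float64(412.1140714835158), np.float64(243.72929517266553), 120] 15 d [-8.64 -0.26 -0.38] r [-0.    -0.006 -0.001]
```

Request:
{"name": "move_arm", "arguments": {"plan": [-4.5, -0.2, -0.4, 0, 0, 0, 1, -8.6, -0.2, -0.4, 0, 0, 0, 1, -8.6, -0.2, -0.4, 0, 0, 0, 1, -8.6, -0.2, -0.4, 0, 0, 0, 1, -8.6, -0.2, -0.4, 0, 0, 0, 1, -8.6, -0.2, -0.4, 0, 0, 0, 1, -8.6, -0.2, -0.4, 0, 0, 0, 1, -8.6, -0.2, -0.4, 0, 0, 0, 1]}}

```text
t: 6.0
position: [411.5, 242.7, 116.9]
orientation: [-3.142, 0.0, 0.261]
force: [-0.0, -0.2, -0.3]
opening: 61.0
grasp_force: 0.0
```

```bash
python3 - <<'E'
from h import *
st(); s=cam("side");c=cam("top")
h=blob(s,(180,115,335,215),(20,100,70),(35,255,255),2)
for q in h: print(rect(s,q,53)[1].round(1).tolist())
a=np.hstack([cv2.resize(c["image"][160:260,195:295],None,fx=4,fy=4),cv2.resize(s["image"][100:200,220:320],None,fx=4,fy=4)])
cv2.imwrite("pics/p2.png",a)
to([412,243.7,32.5],15)
E
```

```text
t 6.0 p [411.5 242.7 116.9] rpy [-180.     0.    14.9] F [-0.  -0.2 -0.3] op 61.0 g 0.0
[[153.3000030517578, 178.5], [221.10000610351562, 132.8000030517578], [245.0, 168.3000030517578], [177.1999969482422, 213.89999389648438]]
[[507.20001220703125, 305.3999938964844], [520.9000244140625, 237.89999389648438], [549.9000244140625, 243.6999969482422], [536.2000122070312, 311.29998779296875]]
to [412, 243.7, 32.5] 15 d [ 0.1  -0.09  8.44] r [-0.     0.    -0.001]
```

View pics/p2.png

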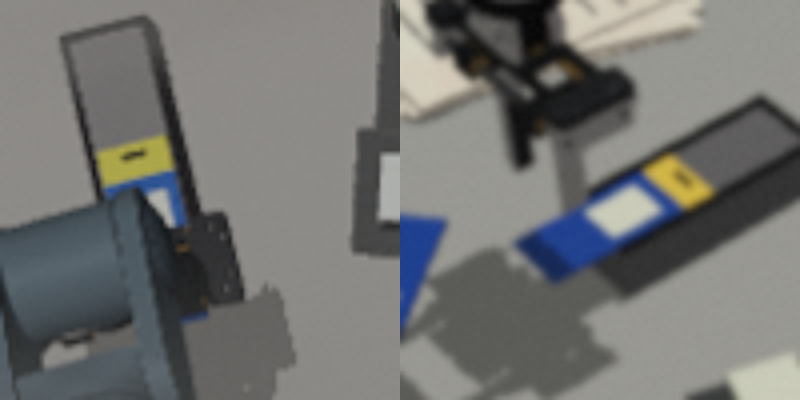

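Pass seen at about 12° yaw, plain end about 60 mm out and nothing fallen. Descending to grip it by its side edges.

Request:
{"name": "move_arm", "arguments": {"plan": [0.1, -0.2, 0, 0, 0, 0.05, 1, 0.1, -0.2, 1, 0, 0, 0.05, 1, 0.1, -0.2, 2.5, 0, 0, 0.05, 1, 0.1, -0.2, 4.5, 0, 0, 0.05, 1, 0.1, -0.2, 6.5, 0, 0, 0.05, 1, 0.1, -0.2, 8, 0, 0, 0.05, 1, 0.1, -0.2, 8.4, 0, 0, 0.05, 1, 0.1, -0.2, 8.4, 0, 0, 0.05, 1]}}

```text
t: 6.9
position: [410.8, 244.5, 32.0]
orientation: [3.141, 0.002, 0.211]
force: [0.4, -0.7, -0.2]
opening: 94.1
grasp_force: 0.0
```

Request:
{"name": "move_arm", "arguments": {"plan": [0, 0, 0, 0, 0, 0, -1, 0, 0, 0, 0, 0, 0, -1, 0, 0, 0, 0, 0, 0, -1, 0, 0, 0, 0, 0, 0, -1, 0, 0, 0, 0, 0, 0, -1, 0, 0, 0, 0, 0, 0, -1, 0, 0, 0, 0, 0, 0, -1]}}

```text
t: 7.6
position: [411.6, 244.8, 33.1]
orientation: [-3.142, -0.0, 0.211]
force: [0.1, 0.2, 0.8]
opening: 59.2
grasp_force: 30.0
```

Request:
{"name": "move_arm", "arguments": {"plan": [0, 0, -0.5, 0, 0, 0, -1, 0, 0, -1.5, 0, 0, 0, -1, 0, 0, -3, 0, 0, 0, -1, 0, 0, -5, 0, 0, 0, -1, 0, 0, -7, 0, 0, 0, -1, 0, 0, -7, 0, 0, 0, -1]}}

```text
t: 8.2
position: [413.8, 245.6, 106.3]
orientation: [-3.141, -0.007, 0.211]
force: [1.2, -0.2, -0.0]
opening: 59.3
grasp_force: 30.0
```

```bash
python3 - <<'E'
from h import *
st(); s=cam("side");c=cam("top")
a=np.hstack([cv2.resize(c["image"][160:260,195:295],None,fx=4,fy=4),cv2.resize(s["image"][80:180,220:320],None,fx=4,fy=4)])
cv2.imwrite("pics/p3.png",a)
y0=blob(s,(240,80,335,215),(20,100,70),(35,255,255))[0]
y1=blob(c,(205,155,255,250),(20,100,70),(35,255,255))[0]
for z in(90,122,140): print(z,at(s,y0.mean(0),z).round(1),at(c,y1.mean(0),z).round(1))
E
```

```text
t 8.2 p [413.8 245.6 106.3] rpy [-180.    -0.4   12.1] F [ 1.2 -0.2 -0. ] op 59.3 g 30.0
90 [[545.6 311.7  90. ]] [[532.6 277.8  90. ]]
122 [[532.8 275.5 122. ]] [[528.4 271.2 122. ]]
140 [[525.7 255.2 140. ]] [[526.1 267.4 140. ]]
```

View pics/p3.png

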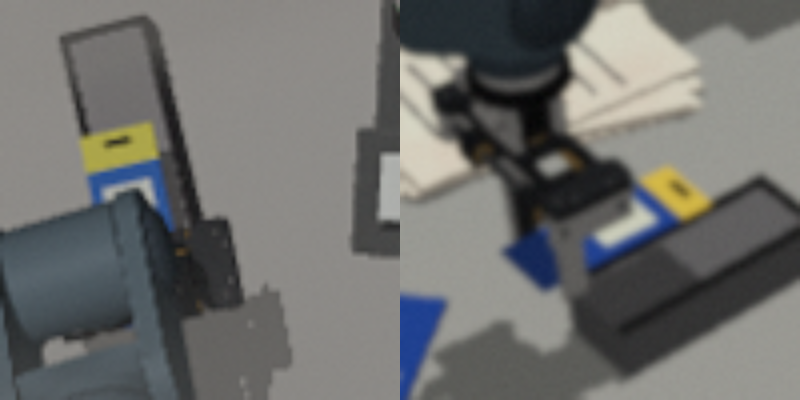

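The pass is level and firmly held, with the yellow end about 118 mm ahead of the TCP. Now over to the stand.

```bash
python3 -c "
from h import *
to([502.3,-25.2,100],87.65)"
```

```text
to [502.3, -25.2, 100] 87.65 d [ 3.22 28.3   0.32] r [ 1.000e-03 -1.000e-03 -1.319e+00]
```

Request:
{"name": "move_arm", "arguments": {"plan": [0.3, 2, -0.5, 0, 0, -0.14, -1, 0.6, 5, -0.5, 0, 0, -0.28, -1, 0.9, 8, -0.5, 0, 0, -0.42, -1, 1.3, 11, -0.5, 0, 0, -0.56, -1, 1.7, 14.5, -0.5, 0, 0, -0.7, -1, 2.1, 18, -0.5, 0, 0, -0.84, -1, 2.5, 21.5, -0.5, 0, 0, -0.98, -1, 2.9, 25, 0, 0, 0, -1.12, -1, 3.2, 27.5, 0.3, 0, 0, -1.26, -1, 3.2, 28.3, 0.3, 0, 0, -1.319, -1]}}

```text
t: 9.3
position: [501.4, -27.2, 98.1]
orientation: [-3.139, -0.0, 1.531]
force: [-0.2, 0.5, -1.4]
opening: 59.5
grasp_force: 30.0
```

```bash
python3 - <<'E'
from h import *
st(); s=cam("side");c=cam("top")
y0=blob(s,(200,130,380,260),(20,100,70),(35,255,255))[0]
y1=blob(c,(255,170,320,250),(20,100,70),(35,255,255))[0]
for z in(110,118,126): print(z,at(s,y0.mean(0),z).round(1),at(c,y1.mean(0),z).round(1))
to([502.3,-25.2,32],87.65)
E
```

```text
t 9.3 p [501.4 -27.2  98.1] rpy [-179.8   -0.    87.7] F [-0.2  0.5 -1.4] op 59.5 g 30.0
110 [[211.4 110.  110. ]] [[502.3  91.5 110. ]]
118 [[210.8 102.3 118. ]] [[501.4  90.8 118. ]]
126 [[210.1  94.7 126. ]] [[500.5  90.1 126. ]]
to [502.3, -25.2, 32] 87.65 d [0.1  0.12 6.64] r [-0.003 -0.001 -0.002]
```

Request:
{"name": "move_arm", "arguments": {"plan": [0.1, 0.1, 2, 0, 0, 0, -1, 0.1, 0.1, 4.5, 0, 0, 0, -1, 0.1, 0.1, 6, 0, 0, 0, -1, 0.1, 0.1, 6.4, 0, 0, 0, -1, 0.1, 0.1, 6.4, 0, 0, 0, -1]}}

```text
t: 9.9
position: [502.0, -23.5, 35.0]
orientation: [-3.139, -0.001, 1.53]
force: [-0.2, -0.0, -0.8]
opening: 59.4
grasp_force: 30.0
```

```bash
python3 - <<'E'
from h import *
st(); s=cam("side");c=cam("top")
for k,bx in((c,(255,170,330,250)),(s,(235,140,380,260))):
    q=blob(k,bx,(20,100,70),(35,255,255))[0]; r,b=rect(k,q,54); print(r,b.round(1).tolist())
a=np.hstack([cv2.resize(c["image"][160:260,245:345],None,fx=4,fy=4),cv2.resize(s["image"][140:240,260:360],None,fx=4,fy=4)])
cv2.imwrite("pics/p4.png",a)
E
```

```text
t 9.9 p [502.  -23.5  35. ] rpy [-179.9   -0.    87.6] F [-0.2 -0.  -0.8] op 59.4 g 30.0
((502.27886962890625, 95.31637573242188), (61.26981735229492, 27.15252685546875), 0.9270650148391724) [[471.3999938964844, 108.4000015258789], [471.8999938964844, 81.19999694824219], [533.0999755859375, 82.19999694824219], [532.7000122070312, 109.4000015258789]]Traceback (most recent call last):
  File "<stdin>", line 4, in <module>
IndexError: list index out of range
```

Request:
{"name": "move_arm", "arguments": {"plan": [-0.2, 0.1, 0.3, 0, 0, 0.026, -1, -0.2, 0.1, 0.5, 0, 0, 0.026, -1, -0.2, 0.1, 0.65, 0, 0, 0.026, -1]}}

```text
t: 10.3
position: [504.1, -26.5, 29.6]
orientation: [3.141, 0.0, 1.504]
force: [0.4, -0.1, -0.5]
opening: 59.1
grasp_force: 30.0
```

```bash
python3 - <<'E'
from h import *
st(); s=cam("side");c=cam("top")
q=blob(c,(255,170,330,250),(20,100,70),(35,255,255))[0]; r,b=rect(c,q,49); print(r,b.round(1).tolist())
a=np.hstack([cv2.resize(c["image"][160:260,245:345],None,fx=4,fy=4),cv2.resize(s["image"][140:240,260:360],None,fx=4,fy=4)])
cv2.imwrite("pics/p4.png",a)
E
```

```text
t 10.3 p [504.1 -26.5  29.6] rpy [180.    0.   86.1] F [ 0.4 -0.1 -0.5] op 59.1 g 30.0
((506.282958984375, 92.39722442626953), (61.46672439575195, 27.22418212890625), 0.910470187664032) [[475.29998779296875, 105.5], [475.79998779296875, 78.30000305175781], [537.2000122070312, 79.30000305175781], [536.7999877929688, 106.5]]
```

View pics/p4.png

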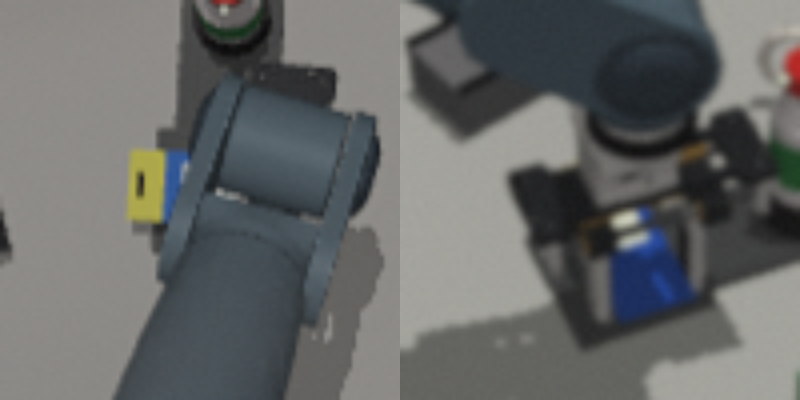

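The crops show the held pass hovering over the stand, plain end towards −y, yellow end at top crop (147,185). It is centred within about 1 mm. Lowering.

Request:
{"name": "move_arm", "arguments": {"plan": [0, 0.0, 0.1, 0, 0, 0, -1, 0, 0, 0.15, 0, 0, 0, -1, 0, 0, 0.15, 0, 0, 0, -1]}}

```text
t: 10.7
position: [504.0, -26.4, 28.1]
orientation: [3.142, 0.0, 1.504]
force: [-0.6, 0.1, 2.3]
opening: 59.3
grasp_force: 30.0
```

Request:
{"name": "move_arm", "arguments": {"plan": [0, 0, -0.02, 0, 0, 0, -0.5, 0, 0, -0.02, 0, 0, 0, 0.35, 0, 0, -0.02, 0, 0, 0, 0.6, 0, 0, -0.02, 0, 0, 0, 0.9, 0, 0, -0.02, 0, 0, 0, 0.9, 0, 0, -0.02, 0, 0, 0, 0.9, 0, 0, -0.02, 0, 0, 0, 0.9, 0, 0, -0.02, 0, 0, 0, 0.9]}}

```text
t: 11.5
position: [503.9, -26.3, 28.1]
orientation: [3.142, 0.0, 1.504]
force: [-0.8, -0.2, -0.5]
opening: 89.4
grasp_force: 0.0
```

Request:
{"name": "move_arm", "arguments": {"plan": [0, 0, -1.5, 0, 0, 0, 0.9, 0, 0, -4, 0, 0, 0, 0.9, 0, 0, -8, 0, 0, 0, 0.5, 0, 0, -13, 0, 0, 0, -1, 0, 0, -18, 0, 0, 0, -1, -3, -13, -18, 0, 0, 0, -1, -3, -15, -18, 0, 0, 0, -1]}}

```text
t: 12.2
position: [405.2, -40.7, 210.4]
orientation: [3.138, 0.002, 1.505]
force: [-0.8, -1.1, 1.6]
opening: 53.1
grasp_force: 0.0
```

```bash
python3 - <<'E'
from h import *
st(); s=cam("side");c=cam("top")
q=blob(c,(255,170,330,250),(20,100,70),(35,255,255))[0]; r,b=rect(c,q,48); print("yel",r,b.round(1).tolist())
q=blob(c,(265,190,340,225),(100,120,50),(130,255,255),2)
if q: r,b=rect(c,np.vstack(q),48); print("blue",r,b.round(1).tolist())
for n,k,bx in(("S",s,(240,160,345,260)),):
    for lo,hi in(((100,120,50),(130,255,255)),((20,100,70),(35,255,255))):
        q=blob(k,bx,lo,hi)
        if q: r,b=rect(k,q[0],48); print(n,r,b.round(1).tolist())
p=blob(c,(285,140,320,175),(0,130,80),(8,255,255));print(rect(c,p[0],163)[0] if p else None)
a=np.hstack([cv2.resize(c["image"][140:240,245:345],None,fx=4,fy=4),cv2.resize(s["image"][140:240,280:380],None,fx=4,fy=4)])
cv2.imwrite("pics/p5.png",a)
to([659.5,21.9,185],86.1)
E
```

```text
t 12.2 p [405.2 -40.7 210.4] rpy [1.798e+02 1.000e-01 8.620e+01] F [-0.8 -1.1  1.6] op 53.1 g 0.0
yel ((506.39422607421875, 92.48104858398438), (61.506065368652344, 27.241600036621094), 0.9105240106582642) [[475.3999938964844, 105.5999984741211], [475.8999938964844, 78.4000015258789], [537.4000244140625, 79.4000015258789], [536.9000244140625, 106.5999984741211]]
blue ((505.37933349609375, 12.589256286621094), (58.09696960449219, 125.66967010498047), 0.4306005835533142) [[475.8999938964844, 75.19999694824219], [476.79998779296875, -50.5], [534.9000244140625, -50.0], [534.0, 75.5999984741211]]
S ((504.8464050292969, 9.68881607055664), (128.63160705566406, 62.83711242675781), 87.56069946289062) [[470.70001220703125, -53.20000076293945], [533.5, -55.900001525878906], [539.0, 72.5999984741211], [476.20001220703125, 75.30000305175781]]
S ((508.3480529785156, 93.8404769897461), (27.43276596069336, 60.72212219238281), 89.06633758544922) [[477.79998779296875, 80.5999984741211], [538.5, 79.5999984741211], [538.9000244140625, 107.0999984741211], [478.20001220703125, 108.0]]
((659.3438110351562, 21.89432716369629), (35.8505744934082, 31.91337013244629), 0.6451645493507385)
to [659.5, 21.9, 185] 86.1 d [ 7.88 25.44  2.18] r [-0.001  0.    -0.   ]
```

View pics/p5.png

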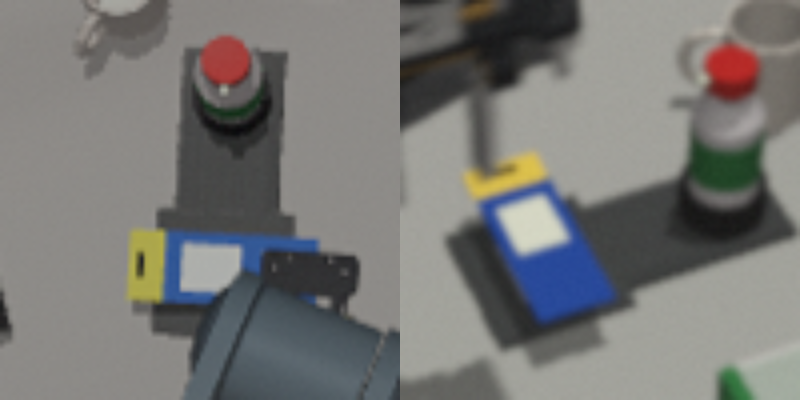

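Pass lies across the stand, yellow at top crop (147,265), level, centred at about (505,27), can behind it. Now the cap.

Request:
{"name": "move_arm", "arguments": {"plan": [2.5, 5, -1, 0, 0, 0, -1, 4, 10, -1, 0, 0, 0, -1, 5.5, 15, -1, 0, 0, 0, -1, 7, 20, -1, 0, 0, 0, -1, 7.9, 24, -1, 0, 0, 0, -1, 7.9, 25.4, 0, 0, 0, 0, -1, 7.9, 25.4, 2.2, 0, 0, 0, -1, 7.9, 25.4, 2.2, 0, 0, 0, -1, 7.9, 25.4, 2.2, 0, 0, 0, -1]}}

```text
t: 13.2
position: [663.4, 21.9, 185.4]
orientation: [-3.14, -0.0, 1.504]
force: [-1.1, 0.3, 0.1]
opening: 0.4
grasp_force: 0.0
```

Request:
{"name": "move_arm", "arguments": {"plan": [0, -0.35, 1, 0, 0, 0, -1, 0, -0.35, 2, 0, 0, 0, -1, 0, -0.35, 2.5, 0, 0, 0, -1, 0, -0.35, 3.0, 0, 0, 0, -1, 0, -0.35, 3.2, 0, 0, 0, -1, 0, -0.35, 3.2, 0, 0, 0, -1]}}

```text
t: 13.8
position: [659.8, 22.0, 154.4]
orientation: [-3.141, 0.0, 1.504]
force: [-3.6, -0.1, 5.1]
opening: 0.8
grasp_force: 2.3
```

Request:
{"name": "move_arm", "arguments": {"plan": [0, 0, 0.15, 0, 0, 0, -1, 0, 0, 0.25, 0, 0, 0, -1, 0, 0, 0.3, 0, 0, 0, -1, 0, 0, 0.3, 0, 0, 0, -1]}}

```text
t: 14.2
position: [660.3, 21.9, 153.1]
orientation: [3.141, 0.0, 1.504]
force: [-6.8, 0.8, 10.7]
opening: 0.6
grasp_force: 5.5
```

Request:
{"name": "move_arm", "arguments": {"plan": [0, 0, 0.15, 0, 0, 0, -1, 0, 0, 0.15, 0, 0, 0, -1, 0, 0, 0.15, 0, 0, 0, -1]}}

```text
t: 14.5
position: [660.4, 21.9, 153.0]
orientation: [3.141, 0.0, 1.504]
force: [-9.0, 0.9, 16.9]
opening: 0.4
grasp_force: 8.1
```

Request:
{"name": "move_arm", "arguments": {"plan": [0, 0, -0.6, 0, 0, 0, -1, 0, 0, -1.6, 0, 0, 0, -1, 0, 0, -4, 0, 0, 0, -1, 2, -4, -5, 0, 0, 0, 0.9, 5, -9, -5, 0, 0, -0.024, 0.9, 6, -13, -5, 0, 0, -0.024, 0.9, 6, -16, -4, 0, 0, -0.024, 0.9, 6, -16, -1, 0, 0, -0.024, 0.9]}}

```text
t: 15.3
position: [504.4, 93.6, 162.2]
orientation: [3.134, -0.0, 1.53]
force: [0.8, -0.6, 0.2]
opening: 37.2
grasp_force: 0.0
```

```bash
python3 - <<'E'
from h import *
st(); s=cam("side");c=cam("top")
for n,k,bx in(("S",s,(240,160,345,260)),("T",c,(255,170,340,250))):
    for lo,hi in(((100,120,50),(130,255,255)),((20,100,70),(35,255,255))):
        q=blob(k,bx,lo,hi)
        if q: r,b=rect(k,q[0],48); print(n,np.round(r[0],1),np.round(r[1],1))
p=blob(s,(345,145,380,170),(0,130,80),(8,255,255));print(rect(s,p[0],163)[0] if p else None)
to([507,91.5,28],87.5)
E
```

```text
t 15.3 p [504.4  93.6 162.2] rpy [179.6  -0.   87.6] F [ 0.8 -0.6  0.2] op 37.2 g 0.0
S [504.5   9.7] [128.6  62.2]
S [508.2  93.8] [26.2 57.4]
T [502.6   4.3] [112.3  61. ]
((658.5245361328125, 15.093006134033203), (54.525455474853516, 34.63827133178711), 62.17380905151367)
to [507, 91.5, 28] 87.5 d [-0.12  0.61 12.83] r [-0.005 -0.     0.001]
```

Request:
{"name": "move_arm", "arguments": {"plan": [-0.1, 0.5, 2, 0, 0, 0, 0.9, -0.1, 0.5, 4, 0, 0, 0, 0.9, -0.1, 0.5, 6, 0, 0, 0, 0.9, -0.1, 0.5, 7, 0, 0, 0, 0.9, -0.1, 0.5, 7, 0, 0, 0, 0.9]}}

```text
t: 15.9
position: [509.2, 91.2, 88.8]
orientation: [-3.139, -0.0, 1.527]
force: [-0.6, 0.5, -0.3]
opening: 84.9
grasp_force: 0.0
```

```bash
python3 -c "
from h import *
st();to([507,91.5,28],87.5)"
```

```text
t 15.9 p [509.2  91.2  88.8] rpy [-179.9   -0.    87.5] F [-0.6  0.5 -0.3] op 84.9 g 0.0
to [507, 91.5, 28] 87.5 d [ 0.02 -0.21  6.08] r [-0.002 -0.     0.   ]
```

Request:
{"name": "move_arm", "arguments": {"plan": [0, -0.2, 1, 0, 0, 0, 0.9, 0, -0.2, 3, 0, 0, 0, 0.9, 0, -0.2, 5, 0, 0, 0, 0.9, 0, -0.2, 6.1, 0, 0, 0, 0.9, 0, -0.2, 6.1, 0, 0, 0, 0.9, 0, -0.2, 6.1, 0, 0, 0, 0.9]}}

```text
t: 16.5
position: [508.1, 91.4, 29.3]
orientation: [3.14, -0.0, 1.528]
force: [-0.2, 0.9, 0.2]
opening: 89.3
grasp_force: 0.0
```

Request:
{"name": "move_arm", "arguments": {"plan": [0, 0, 0, 0, 0, 0, -1, 0, 0, 0, 0, 0, 0, -1, 0, 0, 0, 0, 0, 0, -1, 0, 0, 0, 0, 0, 0, -1, 0, 0, 0, 0, 0, 0, -1, 0, 0, 0, 0, 0, 0, -1, 0, 0, 0, 0, 0, 0, -1]}}

```text
t: 17.2
position: [507.7, 91.4, 28.8]
orientation: [3.141, -0.0, 1.528]
force: [0.8, -0.5, 0.2]
opening: 59.0
grasp_force: 30.0
```

Request:
{"name": "move_arm", "arguments": {"plan": [0, 0, -1, 0, 0, 0, -1, 0, 0, -3.5, 0, 0, 0, -1, -1, -4, -7, 0, 0, 0, -1, -5, -8, -9, 0, 0, -0.14, -1, -9, -10.5, -9, 0, 0, -0.28, -1, -13, -10.5, -9, 0, 0, -0.42, -1, -17, -10.5, -9, 0, 0, -0.56, -1, -21, -10.5, -9, 0, 0, -0.7, -1, -25, -10.5, -9, 0, 0, -0.84, -1, -28, -10.5, -9, 0, 0, -0.98, -1]}}

```text
t: 18.2
position: [390.2, -184.1, 119.3]
orientation: [-3.142, 0.001, 2.43]
force: [0.3, 0.3, -0.7]
opening: 59.2
grasp_force: 30.0
```

```bash
python3 -c "
from h import *
st();to([391,-189,110],176.3)"
```

```text
t 18.2 p [ 390.2 -184.1  119.3] rpy [-1.800e+02  1.000e-01  1.392e+02] F [ 0.3  0.3 -0.7] op 59.2 g 30.0
to [391, -189, 110] 176.3 d [-0.38 -0.32  0.93] r [-0.     0.001 -0.647]
```

Request:
{"name": "move_arm", "arguments": {"plan": [-0.4, -0.1, 1, 0, 0, -0.14, -1, -0.4, -0.3, 1, 0, 0, -0.28, -1, -0.4, -0.3, 1, 0, 0, -0.42, -1, -0.4, -0.3, 1, 0, 0, -0.56, -1, -0.4, -0.3, 1, 0, 0, -0.647, -1, -0.4, -0.3, 1, 0, 0, -0.647, -1]}}

```text
t: 18.8
position: [391.6, -187.1, 109.0]
orientation: [-3.141, 0.0, 3.072]
force: [-0.1, -0.5, -0.5]
opening: 59.1
grasp_force: 30.0
```

```bash
python3 - <<'E'
from h import *
st(); s=cam("side");c=cam("top"); S=env.get_state(); z=S["position"][2]+19
q=blob(c,(335,170,400,270),(100,120,50),(130,255,255))[0]; r,b=rect(c,q,z); print("T",b.round(1).tolist())
q=blob(s,(280,190,420,330),(100,120,50),(130,255,255))[0]; r,b=rect(s,q,z); print("S",b.round(1).tolist())
a=np.hstack([cv2.resize(c["image"][150:250,330:430],None,fx=4,fy=4),cv2.resize(s["image"][205:305,330:430],None,fx=4,fy=4)])
cv2.imwrite("pics/p6.png",a)
E
```

```text
t 18.8 p [ 391.6 -187.1  109. ] rpy [-180.    0.  176.] F [-0.1 -0.5 -0.5] op 59.1 g 30.0
T [[457.1000061035156, -221.3000030517578], [529.0999755859375, -225.89999389648438], [532.9000244140625, -166.8000030517578], [460.8999938964844, -162.1999969482422]]
S [[446.1000061035156, -219.1999969482422], [531.4000244140625, -227.89999389648438], [537.4000244140625, -168.60000610351562], [452.1000061035156, -160.0]]
```

View pics/p6.png

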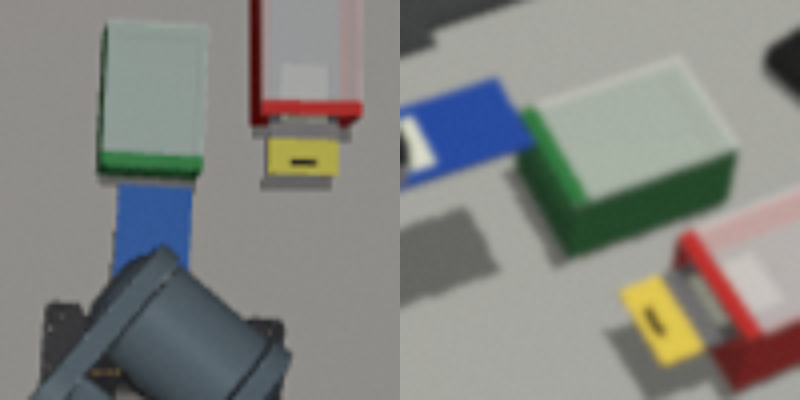

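Plain end is at about (532,−197), in line with the dock axis. The top crop shows it just below the mouth. Lowering to slot height.

Request:
{"name": "move_arm", "arguments": {"plan": [0, 0, 2, 0, 0, 0, -1, 0, 0, 4.5, 0, 0, 0, -1, 0, 0, 7, 0, 0, 0, -1, 0, 0, 8.1, 0, 0, 0, -1, 0, 0, 8.1, 0, 0, 0, -1, 0, 0, 8.1, 0, 0, 0, -1]}}

```text
t: 19.5
position: [392.2, -187.5, 28.4]
orientation: [-3.141, 0.001, 3.072]
force: [0.2, -0.3, -0.3]
opening: 59.2
grasp_force: 30.0
```

```bash
python3 - <<'E'
from h import *
st(); s=cam("side");c=cam("top"); S=env.get_state(); z=S["position"][2]+19
q=blob(c,(335,170,400,270),(100,120,50),(130,255,255))[0]; r,b=rect(c,q,z); print("T",b.round(1).tolist())
q=blob(s,(280,190,420,330),(100,120,50),(130,255,255))[0]; r,b=rect(s,q,z); print("S",b.round(1).tolist())
g=blob(s,(350,200,425,275),(45,60,20),(90,255,255))[0]
p=c["position"]
for x in(-50,): pass
to([450,-192,28],176.4)
a=cv2.resize(s["image"][205:305,320:420],None,fx=5,fy=5); cv2.imwrite("pics/p7.png",a)
E
```

```text
t 19.5 p [ 392.2 -187.5   28.4] rpy [-180.    0.  176.] F [ 0.2 -0.3 -0.3] op 59.2 g 30.0
T [[460.3999938964844, -223.3000030517578], [532.2000122070312, -223.6999969482422], [532.5, -165.89999389648438], [460.70001220703125, -165.5]]
S [[445.79998779296875, -221.8000030517578], [531.0, -227.0], [534.5999755859375, -168.89999389648438], [449.3999938964844, -163.6999969482422]]
to [450, -192, 28] 176.4 d [-5.75 -0.01  0.11] r [-0.002  0.002 -0.007]
```

View pics/p7.png

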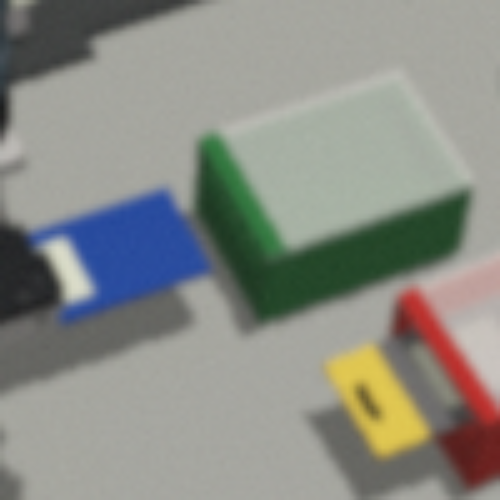

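Request:
{"name": "move_arm", "arguments": {"plan": [-1, 0, 0, 0, 0, 0, -1, -2, 0, 0, 0, 0, 0, -1, -3, 0, 0, 0, 0, 0, -1, -4, 0, 0, 0, 0, 0, -1, -5, 0, 0, 0, 0, 0, -1, -6, 0, 0, 0, 0, 0, -1]}}

```text
t: 20.2
position: [452.5, -191.3, 27.5]
orientation: [3.142, -0.0, 3.072]
force: [0.0, -0.3, 0.3]
opening: 59.2
grasp_force: 30.0
```

```bash
python3 - <<'E'
from h import *
st(); s=cam("side");c=cam("top")
a=np.hstack([cv2.resize(c["image"][150:250,330:430],None,fx=4,fy=4),cv2.resize(s["image"][205:305,330:430],None,fx=4,fy=4)])
cv2.imwrite("pics/p8.png",a)
E
```

```text
t 20.2 p [ 452.5 -191.3   27.5] rpy [180.  -0. 176.] F [ 0.  -0.3  0.3] op 59.2 g 30.0
```

View pics/p8.png

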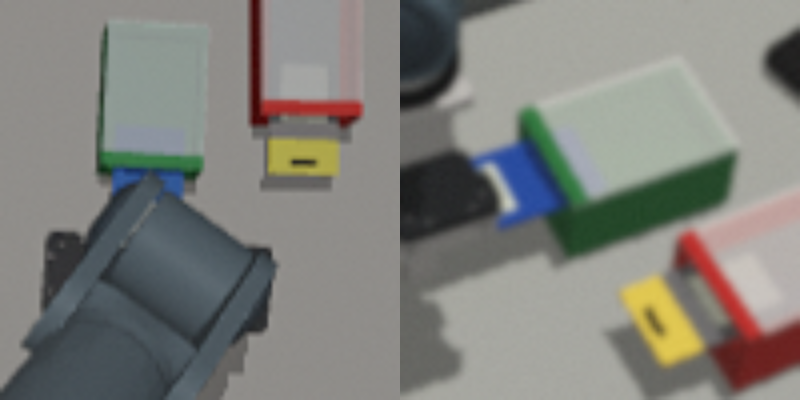

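The pass is entering the slot, visible through the roof at top crop (150,140), with no contact force. Pushing on.

Request:
{"name": "move_arm", "arguments": {"plan": [-1, 0, 0, 0, 0, 0, -1, -2, 0, 0, 0, 0, 0, -1, -3, 0, 0, 0, 0, 0, -1, -4, 0, 0.1, 0, 0, 0, -1, -5, 0, 0.2, 0, 0, 0, -1, -6, 0, 0.2, 0, 0, 0, -1, -6.5, 0, 0.2, 0, 0, 0, -1, -6.6, 0, 0.2, 0, 0, 0, -1]}}

```text
t: 21.1
position: [518.0, -196.0, 25.7]
orientation: [-3.141, 0.0, 3.072]
force: [-0.4, 0.4, -0.5]
opening: 59.2
grasp_force: 30.0
```

Request:
{"name": "move_arm", "arguments": {"plan": [-0.3, 0, 0, 0, 0, 0, -1, -0.5, 0, 0, 0, 0, 0, -1, -0.6, 0, 0, 0, 0, 0, -1]}}

```text
t: 21.4
position: [523.4, -196.3, 25.7]
orientation: [-3.142, -0.0, 3.072]
force: [-1.2, 0.0, -0.1]
opening: 59.3
grasp_force: 30.0
```

Request:
{"name": "move_arm", "arguments": {"plan": [-0.2, 0, 0.1, 0, 0, 0, -1, -0.3, 0, 0.1, 0, 0, 0, -1, -0.4, 0, 0.1, 0, 0, 0, -1, -0.4, 0, 0.1, 0, 0, 0, -1]}}

```text
t: 21.8
position: [527.5, -196.6, 24.6]
orientation: [-3.142, 0.0, 3.072]
force: [0.0, -0.9, -0.3]
opening: 58.8
grasp_force: 30.0
```

Request:
{"name": "move_arm", "arguments": {"plan": [-0.2, 0, 0.05, 0, 0, 0, -1, -0.3, 0, 0.05, 0, 0, 0, -1, -0.4, 0, 0.05, 0, 0, 0, -1, -0.4, 0, 0.05, 0, 0, 0, -1]}}

```text
t: 22.2
position: [530.7, -196.8, 24.0]
orientation: [3.141, -0.002, 3.072]
force: [-4.8, 0.4, 2.7]
opening: 59.0
grasp_force: 30.0
```

Request:
{"name": "move_arm", "arguments": {"plan": [-0.1, 0, 0, 0, 0, 0, -1, -0.15, 0, 0, 0, 0, 0, -1, -0.15, 0, 0, 0, 0, 0, -1]}}

```text
t: 22.5
position: [530.7, -196.7, 23.9]
orientation: [3.141, -0.006, 3.073]
force: [-10.5, -1.3, 6.0]
opening: 58.9
grasp_force: 30.0
```

Request:
{"name": "move_arm", "arguments": {"plan": [0.15, 0, -0.05, 0, 0, 0, -1, 0.15, 0, -0.05, 0, 0, 0, 0.9, 0.15, 0, -0.05, 0, 0, 0, 0.9, 0.15, 0, -0.05, 0, 0, 0, 0.9, 0.15, 0, -0.05, 0, 0, 0, 0.9, 0.15, 0, -0.05, 0, 0, 0, 0.9, 0.15, 0, -0.05, 0, 0, 0, 0.9]}}

```text
t: 23.2
position: [531.5, -196.8, 24.6]
orientation: [-3.142, 0.0, 3.072]
force: [0.2, 0.1, 0.4]
opening: 89.1
grasp_force: 0.0
```

Request:
{"name": "move_arm", "arguments": {"plan": [0, 0, -1, 0, 0, 0, 0.9, 0, 0, -4, 0, 0, 0, 0.9, 0, 0, -9, 0, 0, 0, 0.9, 4, 0, -14, 0, 0, 0, 0.9, 9, 0, -17, 0, 0, 0, 0.9, 13, 8, -17, 0, 0, 0, 0.9, 13, 12, -17, 0, 0, 0, 0.9, 13, 16, -17, 0, 0, 0, 0.9, 13, 20, -17, 0, 0, 0, 0.9, 13, 20, -17, 0, 0, 0, 0.9]}}

```text
t: 24.2
position: [415.0, 15.1, 195.6]
orientation: [3.141, 0.002, 3.076]
force: [-0.0, 0.3, 0.4]
opening: 89.3
grasp_force: 0.0
```

```bash
python3 - <<'E'
from h import *
st(); s=cam("side");c=cam("top")
for n,k,bx in(("T",c,(340,150,391,225)),("S",s,(320,205,384,300))):
    q=blob(k,bx,(20,100,70),(35,255,255))
    if q: print(n,rect(k,q[0],43)[1].round(1).tolist())
a=np.hstack([cv2.resize(c["image"][110:230,300:430],None,fx=3,fy=3),cv2.resize(s["image"][185:305,310:440],None,fx=3,fy=3)])
cv2.imwrite("pics/p9.png",a)
E
```

```text
t 24.2 p [415.   15.1 195.6] rpy [1.800e+02 1.000e-01 1.763e+02] F [-0.   0.3  0.4] op 89.3 g 0.0
T [[508.70001220703125, -226.89999389648438], [537.7000122070312, -228.89999389648438], [541.7999877929688, -169.6999969482422], [512.7999877929688, -167.6999969482422]]
S [[509.29998779296875, -228.0], [539.9000244140625, -229.89999389648438], [543.7000122070312, -167.1999969482422], [513.0999755859375, -165.3000030517578]]
```

View pics/p9.png

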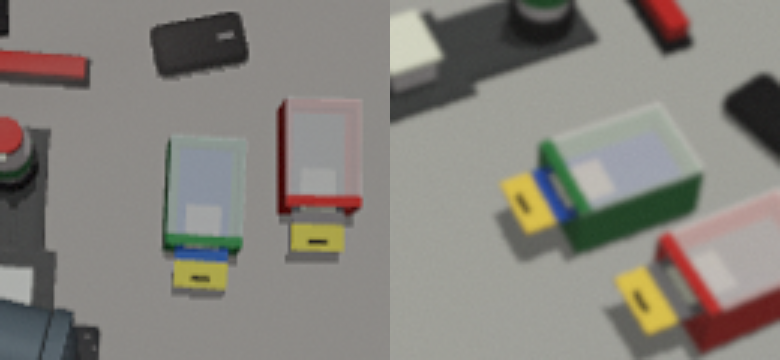

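The pass sits in the green dock with its yellow end at x≈511, about 45 mm out of the mouth. The grey pass is undisturbed.

```bash
python3 -c "
from rig import env
print(env.close_job())"
```

```text
the job is handed in; nothing more can be done
None
```

The job is handed in at about 24 s on the robot's clock: the blue pass was laid across the stand, the cap pressed fully down and seen back up, and the pass now sits against the back of the green dock with its yellow end showing; I saw no change to the grey pass but did not re-measure the mug, stapler or highlighter at the end.

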